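Count along the bearing rack and push the bearing into the third gap

ROBOT

A 6-joint arm with a two-finger parallel gripper is mounted at the origin on a cart in front of the work surface, level with it; the furniture and walls round the work are solid. World frame = base frame: x ahead of the robot, y to its left, z up, the work surface at z = 0. Lengths are in m, angles in rad, forces in N, time in s.
With the tool pointing down it reaches from about 0.4 to 0.825 m from the base axis. Payload 7 kg.
Tool frame: the origin (TCP) lies at the very end of the fingers, on their centre line; the grasp point (between the pads) lies 19 mm behind it; z points along the fingers, y is the line along which they close (so a half turn about z gives the same grasp; the last joint's range is limited). The gripper opens to 88 mm and grips with 3 to 60 N. Pads are 19 mm wide; open, the fingers measure 130 mm over their backs; the gripper's body (78 mm by 193 mm) begins 47 mm behind the grasp point.
Start: joints at [-0.984, 0.359, 0.012, 0, -1.224, -0.288], TCP at [0.199, -0.645, 0.227] pointing down, gripper open.
Joint ranges: [-3.07, 3.07], [-1.43, 2.12], [-1.02, 1.25], [-3.03, 1.67], [-3.05, -0], [-3.03, 3.03]. Speed limits (rad/s): [2.39, 2.39, 3.01, 3.14, 3.14, 3.14].

INTERFACE

Orientations are given as [roll, pitch, yaw] about the fixed x, y, z axes, in that order (R = Rz(yaw) Ry(pitch) Rx(roll)).
In Python, from station import arm gives the robot as it stands. The module is installed in compiled form; this text tells all that it offers.
- The arm moves only by the shell command python3 -m crank 'ROWS' [FORCE]. ROWS is JSON, a list of rows, each an object of numbers: "dx", "dy", "dz": the shift along the world's x, y, z in m; "twist": the turn about the world's z in degrees; "grip": the opening, from -1 (shut) to 1 (fully open). A call has exactly 5 rows; each row is the pose to reach, as a shift and turn from the pose commanded when the call began; what a row does not reach only later rows make up. A row lasts 1/12 s, in which the tool goes at most 41.7 mm and 7.16 degrees, less where a joint would pass 70% of its speed; a pose out of reach is approached as far as the arm can. A call with a gripper value outside its range is refused whole. The fingers move at their own pace and stop on an object; FORCE is the grip in N (left out, the last holds). Time passes only in rows, so rows that repeat a pose let the fingers close, or fill a call up. It gives the time, the measured TCP pose, the force, the opening and the grip force at its end, in the units of the state.
- arm.get_state(): the state, without advancing time (a new reading comes with each control period).
- arm.grab_frame(name): name is "scene" or "top" or "wrist"; returns the picture (420x560x3 uint8, red, green, blue); there is no depth.
- arm.get_calibration(name): a dict with "fx", "fy", "cx", "cy" (pixels), "cam_to_world" (4x4, takes a point from camera to world coordinates); the wrist camera has in their place "tool_from_camera" (4x4, takes a point from camera to tool coordinates, whose origin is the TCP and whose axes are the flange's). Camera axes: x right, y down, z forward; pixel columns grow to the right and rows downward; lengths in m; the calibration is good to about 2 mm. The wrist camera is an equidistant fisheye: a pixel r from the principal point sees the ray r / f radians off the axis. A picture is of the moment at which its call begins: read the wrist's pose just before it. get_calibration takes no time and is no camera call.
- arm.job_done(): hands the job in; it is judged then, once.
The state is a dict: "t": time; "q": joint angles; "qd": joint speeds; "joint_efforts": joint torques, N m; "eef_pos": TCP position; "ee_rot": TCP orientation; "force": force on the tool from outside, world axes, zero at the start; "moment": the same for the moment, N m; "width": finger opening in m; "gripper_force": force on a finger pad.
Only numpy, scipy, OpenCV 4.12 (cv2) and the standard library are available. Lean on these libraries where they do the work, as an engineer would, in place of code of your own. Each camera call takes 0.05 s, during which the arm holds its last target. There are 200 camera calls.

TASK

Beginning at the end of the aluminium rack where the tall round post stands, run a fingertip along the rail of blocks, touching the tops of the first, second and third blocks one after another to count the gaps. Then push the loose ball bearing, flat on the bench, into the third gap from the post, just past the third block, fully home against the back plate. Only push it, do not pick it up; leave the brass blank, flange and tape roll where they are, and finish clear of everything.

Things in the scene. Friction and masses are not known exactly. Their poses are not given: they have to be found in the camera images.
- rack: Low aluminium rack fixed to the bench: a rail of five blocks with four 50 mm gaps between, open at front and top, the bench as floor; gap centres at y = +96, +32, -32, -96 mm. Origin on the bench under the rail's middle; +x away from the robot, into the gaps; +y to the left. Back plate's front face at x = +10 mm, 30 mm high; block noses end at x = -24 mm. A bearing fully home has its centre at x = -11 mm.
- rail_a: The first of the rail's five aluminium blocks, counted from the rack's +y end; at rack y = +128 mm. Origin on the bench at the middle of its 14 mm width, at the rack's x = 0; axes as the rack's. It reaches from x = -24 to +10 mm; flat top 30 mm above the bench, rigid, its middle at x = -7 mm; front nose of 7 mm radius.
- rail_b: The second of the rail's five aluminium blocks, counted from the rack's +y end; at rack y = +64 mm. Origin on the bench at the middle of its 14 mm width, at the rack's x = 0; axes as the rack's. It reaches from x = -24 to +10 mm; flat top 30 mm above the bench, rigid, its middle at x = -7 mm; front nose of 7 mm radius.
- rail_c: The third (middle) of the rail's five aluminium blocks, counted from the rack's +y end; at rack y = +0 mm. Origin on the bench at the middle of its 14 mm width, at the rack's x = 0; axes as the rack's. It reaches from x = -24 to +10 mm; flat top 30 mm above the bench, rigid, its middle at x = -7 mm; front nose of 7 mm radius.
- rail_d: The fourth of the rail's five aluminium blocks, counted from the rack's +y end; at rack y = -64 mm. Origin on the bench at the middle of its 14 mm width, at the rack's x = 0; axes as the rack's. It reaches from x = -24 to +10 mm; flat top 30 mm above the bench, rigid, its middle at x = -7 mm; front nose of 7 mm radius.
- rail_e: The fifth (last) of the rail's five aluminium blocks, counted from the rack's +y end; at rack y = -128 mm. Origin on the bench at the middle of its 14 mm width, at the rack's x = 0; axes as the rack's. It reaches from x = -24 to +10 mm; flat top 30 mm above the bench, rigid, its middle at x = -7 mm; front nose of 7 mm radius.
- index_post: Tall round steel post, 55 mm high, foot 26 mm across (origin under its middle), fixed 32 mm past one end block, at rack y = +160 or -160 mm. Counting starts here. Post at +y: blocks one to three are rail_a, rail_b, rail_c and the third gap is at y = -32 mm. Post at -y: they are rail_e, rail_d, rail_c and the third gap is at y = +32 mm.
- end_foot: Low square steel foot, 26 x 26 mm, 17 mm high, fixed just beyond the other end of the rail. Origin in the middle of its underside.
- bearing_center (a point): Centre of the loose ball bearing, a steel ring 42 mm across and 12 mm thick, about 0.12 kg, lying flat on the bench in front of the rack (its centre 95 to 120 mm in front of the rack's origin, at rack y = -20 to +90 mm). The point is 6 mm above the bench; z is the ring's axis. It slides freely under a push of about 1 N.
- bearing_stored: A like ball bearing (42 mm, 12 mm thick) already home in the gap at rack y = -96 mm and held fast there. Origin in the middle of its underside.
- blank: Turned brass blank, 35 mm across, 60 mm tall, standing loose behind the rack; not to be moved. Origin in the middle of its underside.
- flange: Steel flange, 64 mm across, 30 mm high, loose behind the rack; not to be moved. Origin in the middle of its underside.
- tape_roll: Roll of black tape, 62 mm across, 19 mm high, lying loose in front of the rack's -y end; not to be moved. Origin in the middle of its underside.
- bearing_loose: The loose ball bearing itself; origin in the middle of its underside, 6 mm below bearing_center.
Mind the look-alikes: they are no part of the job. What is shaped like the bearing_loose but brown is not meant. Leave any turquoise look-alike of the index_post alone.

How it is judged:
By the outcome, as a careful person would: the job done as asked, in the order asked, and still so for the second after the job is handed in, with the robot touching nothing.
It also fails if it takes over 61 s, if anything falls off the work surface, if the arm or the gripper's body presses on something with over 40 N, if the wrist force passes 120 N, or if a joint passes its speed limit or range.

## Working session

There is one attempt and no reset: what is moved stays moved. The work goes in short steps, Python scripts to look and compute and a shell command to move; the robot and the scene stay as the last step left them, time stands still between calls to the robot, and variables do not carry over. Pictures are saved under pics/ and viewed, at most 13 in all, crops included, and the job is handed in when it is done.

```bash
mkdir -p pics; cat > h.py <<'E'
import numpy as np, cv2
from station import arm
def ray(name,u,v):
    c=arm.get_calibration(name); M=np.array(c["cam_to_world"])
    d=M[:3,:3]@np.array([(u-c["cx"])/c["fx"],(v-c["cy"])/c["fy"],1]); return M[:3,3],d
def pt(name,u,v,z):
    o,d=ray(name,u,v); return o+d*(z-o[2])/d[2]
def proj(name,p):
    c=arm.get_calibration(name); M=np.linalg.inv(np.array(c["cam_to_world"])); q=M[:3,:3]@p+M[:3,3]
    return c["fx"]*q[0]/q[2]+c["cx"],c["fy"]*q[1]/q[2]+c["cy"]
def save(name,f):
    im=arm.grab_frame(name); cv2.imwrite("pics/"+f,im[:,:,::-1]); return im
E
python3 - <<'E'
from h import *
for n in("top","scene"):
    save(n,n+"0.png"); print(n,np.round(np.array(arm.get_calibration(n)["cam_to_world"]),3).tolist(),arm.get_calibration(n)["fx"])
s=arm.get_state();print(s["t"],s["eef_pos"],s["ee_rot"],s["width"])
E
```

```text
top [[0.005, -0.984, 0.181, 0.453], [-1.0, -0.005, 0.004, 0.275], [-0.003, -0.181, -0.984, 0.862], [0.0, 0.0, 0.0, 1.0]] 447.3964563520334
scene [[0.825, -0.292, 0.483, 0.169], [-0.564, -0.389, 0.729, -0.341], [-0.025, -0.874, -0.486, 0.458], [0.0, 0.0, 0.0, 1.0]] 439.90556218797406
0.1 [ 0.19856962 -0.64470342  0.22574522] [ 3.14015950e+00 -1.29794163e-04 -2.84286338e+00] 0.08798880833308481
```

View pics/top0.png

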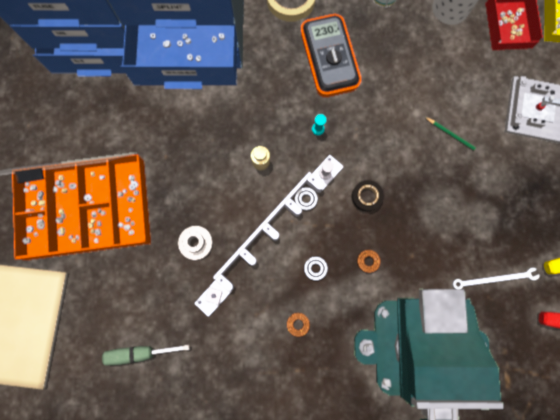

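View pics/scene0.png

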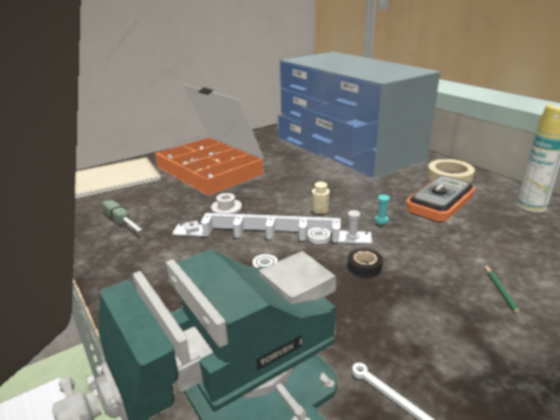

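The tall steel post is at the rack's right (-y) end: top view about (325,170), scene view (353,225). The stored bearing sits beside it, and the loose bearing is at about (316,268) in the top view. I'll zoom in to measure.

```bash
python3 - <<'E'
from h import *
im=cv2.imread("pics/top0.png"); c=im[145:325,185:385]; cv2.imwrite("pics/crop0.png",cv2.resize(c,None,fx=3.3,fy=3.3,interpolation=cv2.INTER_CUBIC))
hsv=cv2.cvtColor(im,cv2.COLOR_BGR2HSV)
m=((hsv[...,2]>140)&(hsv[...,1]<60)).astype(np.uint8)
n,l,st,ce=cv2.connectedComponentsWithStats(m)
for i in range(1,n):
    x,y,w,h,a=st[i]
    if a>40 and 170<x<400 and 130<y<340: print(st[i],ce[i], pt("top",x+w/2-.5,y+h/2-.5,0.012))
for u,v in((430,290),(365,345),(380,300),(460,330)):print(u,v,pt("top",u,v,0.1))
E
```

```text
[250 147  17  17 175] [257.78857143 153.67428571] [0.7190633 0.3134987 0.012    ]
[ 194  155  150  162 2991] [269.22701438 230.52557673] [0.55915042 0.29147756 0.012     ]
[178 226  35  35 861] [194.7398374  242.48315912] [0.54409865 0.43144716 0.012     ]
[304 257  24  24 386] [315.37564767 268.01554404] [0.49698327 0.20237836 0.012     ]
[378 307  11  11  75] [382.88       311.78666667] [0.41760803 0.07827512 0.012     ]
[359 339  15  17 189] [366.38095238 347.24338624] [0.35502753 0.11169865 0.012     ]
430 290 [0.45760463 0.01864847 0.1       ]
365 345 [0.36828983 0.13016161 0.1       ]
380 300 [0.44075358 0.10291587 0.1       ]
460 330 [ 0.39295173 -0.0270335   0.1       ]
```

View pics/crop0.png

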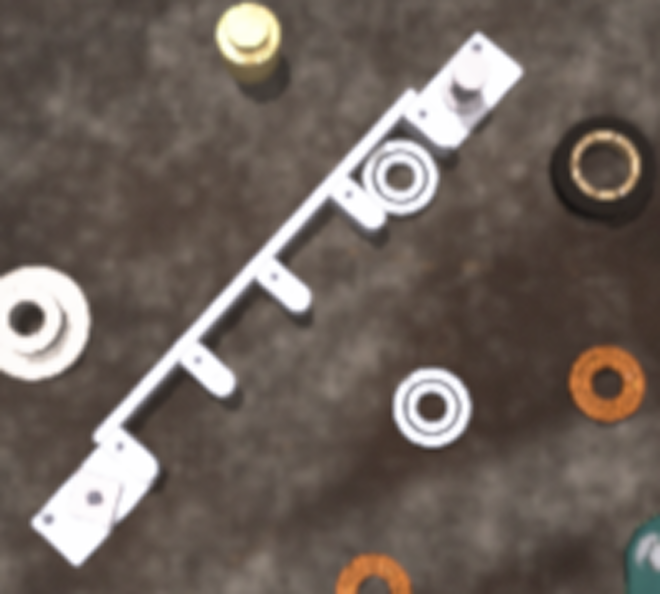

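The crop shows the five screw dots on the block tops at (422,113), (348,193), (274,274), (197,359) and (120,446), counting from the post. Noses d, c and b end at about (380,230), (307,310) and (232,394), the stored bearing is at (400,178) and the loose one at (432,408).

```bash
python3 - <<'E'
from h import *
P=lambda x,y,z:pt("top",185+(x+.5)/3.3-.5,145+(y+.5)/3.3-.5,z)
d=np.array([P(*q,.03)[:2] for q in((120,446),(197,359),(274,274),(348,193),(422,113))])
Y=np.array([.128,.064,0,-.064,-.128])
k=np.polyfit(Y,d,1); print(k, np.abs(d-(np.outer(Y,k[0])+k[1])).max())
ey=k[0]/np.linalg.norm(k[0]); ex=np.array([ey[1],-ey[0]])
noses=np.array([P(*q,.03)[:2] for q in((380,230),(307,310),(232,394))])
st=P(400,178,.012)[:2]; 
ox=np.r_[(noses@ex)+.024, st@ex+.011]; print("x0",ox,"dot",k[1]@ex, "y0",k[1]@ey, st@ey+.096)
o=ex*np.median(ox)+ey*(k[1]@ey)
print("o",o,"ex",ex,"yaw",np.degrees(np.arctan2(ex[1],ex[0])))
b=pt("top",*[ (432+.5)/3.3-.5+185,(408+.5)/3.3-.5+145],.012)[:2]
print("bearing",b,"rack",(b-o)@ex,(b-o)@ey)
R=lambda x,y:o+x*ex+y*ey
for n,q in dict(e=(-.007,-.128),d=(-.007,-.064),c=(-.007,0),goal=(-.011,.032)).items():print(n,R(*q))
for n,q,z in(("postbase",(310+10,160),0),):pass
t=pt("top",185+605/3.3,145+165/3.3,.019)[:2];print("tape",(t-o)@ex,(t-o)@ey)
p=P(470,72,.055)[:2];print("post",(p-o)@ex,(p-o)@ey)
p=P(248,22,.06)[:2];print("blank",(p-o)@ex,(p-o)@ey)
s=arm.get_state();print(s["eef_pos"],np.degrees(s["ee_rot"]))
E
```

```text
[[-0.74864351  0.66416642]
 [ 0.5708921   0.29293094]] 0.0007551248591288751
x0 [0.59425668 0.59469299 0.59445346 0.59436534] dot 0.5979947411411624 y0 -0.2326555666969307 -0.23068566609669258
o [0.56851272 0.29024892] ex [0.66364098 0.74805124] yaw 48.421850739153605
bearing [0.49738092 0.20225977] rack -0.1130263689106865 -0.005182972656192372
e [0.65961779 0.20006652]
d [0.61174251 0.24253954]
c [0.56386723 0.28501256]
goal [0.53727503 0.30325687]
tape -0.09663305090218677 -0.1781666009324294
post -0.00412505350405 -0.15787470174523643
blank 0.10799334040496349 -0.09490663164929473
[ 0.19856962 -0.64470342  0.22574522] [ 1.79917886e+02 -7.43665774e-03 -1.62884073e+02]
```

```bash
cat >> h.py <<'E'
o=np.array([.5685,.2902]); ex=np.array([.6636,.7480]); ey=np.array([-.7480,.6636])
def R(x,y): return o+x*ex+y*ey
def rk(p): return np.array([(np.array(p)[:2]-o)@ex,(np.array(p)[:2]-o)@ey])
def tri(a,b):
    o1,d1=ray("top",*a); o2,d2=ray("scene",*b)
    s=np.linalg.lstsq(np.c_[d1,-d2],o2-o1,rcond=None)[0]; p,q=o1+s[0]*d1,o2+s[1]*d2; return (p+q)/2,np.linalg.norm(p-q)
def st():
    s=arm.get_state(); print("t%.2f"%s["t"],"pos",np.round(s["eef_pos"],4),"rpy",np.round(np.degrees(s["ee_rot"]),1),"F",np.round(s["force"],1),"rack",np.round(rk(s["eef_pos"]),4),"q",np.round(s["q"],2)); return s
E
python3 - <<'E'
from h import *
print(tri((422,290),(305,253)),tri((466,290),(335,283)))
for p in((369,261),(298,324)):print("brown",rk(pt("top",*p,.012)))
for p in((355,345),(375,305)): print("vise front",rk(pt("top",*p,.06)))
st(); print("e pre",R(-.01,-.128))
E
```

```text
(array([0.45950659, 0.04057074, 0.13125888]), np.float64(0.005125277160823258)) (array([ 0.45648044, -0.02888286,  0.12827758]), np.float64(0.0029940535929387784))
brown [-0.17921023 -0.08287939]
brown [-0.15573101  0.09351112]
vise front [-0.24836672  0.05333265]
vise front [-0.23098554 -0.02177716]
t0.10 pos [ 0.1986 -0.6447  0.2257] rpy [ 179.9   -0.  -162.9] F [ 0.3  0.2 -0. ] rack [-0.9448 -0.3437] q [-0.98  0.36  0.01 -0.   -1.22 -0.29]
e pre [0.657608  0.1977792]
```

```bash
python3 -m crank '[{"dz":0.04,"twist":7,"grip":-1},{"dz":0.08,"twist":14,"grip":-1},{"dz":0.09,"twist":21,"grip":-1},{"dz":0.09,"twist":28,"grip":-1},{"dz":0.09,"twist":35,"grip":-1}]' 10
```

```text
invalid input at $[0]: expected keys dx, dy, dz, twist, grip
```

```bash
python3 -m crank '[{"dx":0,"dy":0,"dz":0.04,"twist":7,"grip":-1},{"dx":0,"dy":0,"dz":0.08,"twist":14,"grip":-1},{"dx":0.019,"dy":0.035,"dz":0.08,"twist":21,"grip":-1},{"dx":0.038,"dy":0.07,"dz":0.08,"twist":28,"grip":-1},{"dx":0.057,"dy":0.105,"dz":0.08,"twist":35,"grip":-1}]' 10
python3 -m crank '[{"dx":0.019,"dy":0.035,"dz":0,"twist":7,"grip":-1},{"dx":0.038,"dy":0.07,"dz":0,"twist":14,"grip":-1},{"dx":0.057,"dy":0.105,"dz":0,"twist":21,"grip":-1},{"dx":0.076,"dy":0.14,"dz":0,"twist":28,"grip":-1},{"dx":0.095,"dy":0.175,"dz":0,"twist":35,"grip":-1}]'
python3 -m crank '[{"dx":0.019,"dy":0.035,"dz":0,"twist":7,"grip":-1},{"dx":0.038,"dy":0.07,"dz":0,"twist":14,"grip":-1},{"dx":0.057,"dy":0.105,"dz":0,"twist":21,"grip":-1},{"dx":0.076,"dy":0.14,"dz":0,"twist":28,"grip":-1},{"dx":0.095,"dy":0.175,"dz":0,"twist":35,"grip":-1}]'
python3 -c "from h import *;s=st();print(s['width'],R(-.01,-.128)-s['eef_pos'][:2])"
```

```text
t: 0.52
eef_pos: [0.2558, -0.5391, 0.3063]
ee_rot: [-3.141, 0.0, -2.228]
force: [1.7, -0.2, -0.3]
width: 0.0597
gripper_force: 0.0
t: 0.93
eef_pos: [0.3509, -0.3632, 0.3064]
ee_rot: [3.142, 0.0, -1.615]
force: [1.3, -0.4, -0.2]
width: 0.0267
gripper_force: 0.0
t: 1.35
eef_pos: [0.4459, -0.1881, 0.3066]
ee_rot: [-3.141, 0.0, -1.004]
force: [0.7, -1.4, -0.6]
width: 0.0007
gripper_force: 0.0
t1.35 pos [ 0.4459 -0.1881  0.3066] rpy [-180.     0.   -57.5] F [ 0.7 -1.4 -0.6] rack [-0.4391 -0.2257] q [ 0.01 -0.01 -0.26 -0.   -1.32  0.56]
0.0006634980819909334 [0.21170391 0.38587232]
```

```bash
python3 -m crank '[{"dx":0.02,"dy":0.0365,"dz":0,"twist":5.3,"grip":-1},{"dx":0.04,"dy":0.073,"dz":0,"twist":10.6,"grip":-1},{"dx":0.06,"dy":0.109,"dz":0,"twist":15.9,"grip":-1},{"dx":0.08,"dy":0.146,"dz":0,"twist":15.9,"grip":-1},{"dx":0.1,"dy":0.182,"dz":0,"twist":15.9,"grip":-1}]'
python3 -m crank '[{"dx":0.02,"dy":0.0365,"dz":0,"twist":0,"grip":-1},{"dx":0.04,"dy":0.073,"dz":0,"twist":0,"grip":-1},{"dx":0.06,"dy":0.109,"dz":0,"twist":0,"grip":-1},{"dx":0.08,"dy":0.146,"dz":0,"twist":0,"grip":-1},{"dx":0.1,"dy":0.182,"dz":0,"twist":0,"grip":-1}]'
python3 -m crank '[{"dx":0.0117,"dy":0.0219,"dz":0,"twist":0,"grip":-1},{"dx":0.0117,"dy":0.0219,"dz":-0.04,"twist":0,"grip":-1},{"dx":0.0117,"dy":0.0219,"dz":-0.08,"twist":0,"grip":-1},{"dx":0.0117,"dy":0.0219,"dz":-0.12,"twist":0,"grip":-1},{"dx":0.0117,"dy":0.0219,"dz":-0.15,"twist":0,"grip":-1}]'
python3 - <<'E'
from h import *
s=st();print(R(-.01,-.128)-s['eef_pos'][:2])
a=save("wrist","w1.png");b=save("scene","s1.png")
c=b[150:330,130:430]; cv2.imwrite("pics/m1.png",np.hstack([cv2.resize(c,(500,300),interpolation=cv2.INTER_CUBIC),cv2.resize(a,(300,300))])[:,:,::-1])
E
```

```text
t: 1.77
eef_pos: [0.546, -0.0059, 0.3066]
ee_rot: [-3.141, 0.0, -0.732]
force: [1.2, -0.8, -0.5]
width: 0.0006
gripper_force: 0.0
t: 2.18
eef_pos: [0.6461, 0.1759, 0.3062]
ee_rot: [3.141, 0.0, -0.732]
force: [1.3, -0.7, 0.8]
width: 0.0002
gripper_force: 0.0
t: 2.6
eef_pos: [0.6557, 0.1955, 0.1524]
ee_rot: [3.138, 0.002, -0.733]
force: [-0.2, -0.9, -0.6]
width: 0.0001
gripper_force: 0.0
t2.60 pos [0.6557 0.1955 0.1524] rpy [ 1.798e+02  1.000e-01 -4.200e+01] F [-0.2 -0.9 -0.6] rack [-0.013 -0.128] q [ 0.57  0.43 -0.06 -0.   -1.09  0.27]
[0.00191913 0.00225619]
```

View pics/m1.png

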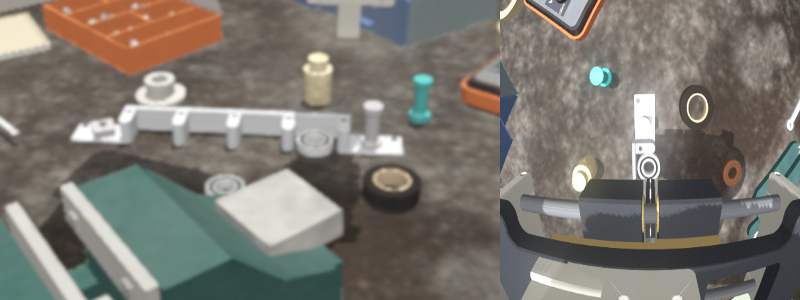

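The scene strip shows the gripper over the post end, with the post at about (373,125). The wrist view shows the closed tips above the stored bearing and block e, at about (650,170). Next I'll go down onto block 1.

```bash
python3 -m crank '[{"dx":0.002,"dy":0.002,"dz":-0.04,"twist":0,"grip":-1},{"dx":0.002,"dy":0.002,"dz":-0.08,"twist":0,"grip":-1},{"dx":0.002,"dy":0.002,"dz":-0.104,"twist":0,"grip":-1},{"dx":0.002,"dy":0.002,"dz":-0.11,"twist":0,"grip":-1},{"dx":0.002,"dy":0.002,"dz":-0.114,"twist":0,"grip":-1}]'
python3 -m crank '[{"dx":0,"dy":0,"dz":-0.002,"twist":0,"grip":-1},{"dx":0,"dy":0,"dz":-0.004,"twist":0,"grip":-1},{"dx":0,"dy":0,"dz":-0.005,"twist":0,"grip":-1},{"dx":0,"dy":0,"dz":-0.006,"twist":0,"grip":-1},{"dx":0,"dy":0,"dz":-0.006,"twist":0,"grip":-1}]'
python3 -c "from h import *;s=st()"
```

```text
t: 3.12
eef_pos: [0.66, 0.1979, 0.0431]
ee_rot: [3.141, -0.0, -0.732]
force: [0.5, 0.1, 0.6]
width: 0.0004
gripper_force: 0.0
t: 3.53
eef_pos: [0.6598, 0.1981, 0.0376]
ee_rot: [-3.14, -0.0, -0.733]
force: [-0.0, -0.3, -0.2]
width: 0.0008
gripper_force: 0.0
t3.53 pos [0.6598 0.1981 0.0376] rpy [-179.9   -0.   -42. ] F [-0.  -0.3 -0.2] rack [-0.0083 -0.1294] q [ 0.57  0.54 -0.17  0.   -0.87  0.26]
```

```bash
python3 -m crank '[{"dx":0,"dy":0,"dz":-0.002,"twist":0,"grip":-1},{"dx":0,"dy":0,"dz":-0.004,"twist":0,"grip":-1},{"dx":0,"dy":0,"dz":-0.006,"twist":0,"grip":-1},{"dx":0,"dy":0,"dz":-0.007,"twist":0,"grip":-1},{"dx":0,"dy":0,"dz":-0.007,"twist":0,"grip":-1}]'
```

```text
t: 3.95
eef_pos: [0.6594, 0.1978, 0.0303]
ee_rot: [3.142, -0.0, -0.732]
force: [-1.9, 0.5, 7.3]
width: 0.0001
gripper_force: 3.6
```

Contact on block 1 reads 7.3 N. Next, lift and step 64 mm along the rail to block 2.

```bash
python3 -m crank '[{"dx":0,"dy":0,"dz":0.025,"twist":0,"grip":-1},{"dx":-0.024,"dy":0.0212,"dz":0.025,"twist":0,"grip":-1},{"dx":-0.0479,"dy":0.0425,"dz":0.025,"twist":0,"grip":-1},{"dx":-0.0479,"dy":0.0425,"dz":0.025,"twist":0,"grip":-1},{"dx":-0.0479,"dy":0.0425,"dz":0.015,"twist":0,"grip":-1}]'
python3 -m crank '[{"dx":0,"dy":0,"dz":-0.006,"twist":0,"grip":-1},{"dx":0,"dy":0,"dz":-0.010,"twist":0,"grip":-1},{"dx":0,"dy":0,"dz":-0.013,"twist":0,"grip":-1},{"dx":0,"dy":0,"dz":-0.015,"twist":0,"grip":-1},{"dx":0,"dy":0,"dz":-0.015,"twist":0,"grip":-1}]'
python3 -c "from h import *;s=st()"
```

```text
t: 4.37
eef_pos: [0.6118, 0.2422, 0.0465]
ee_rot: [-3.138, -0.001, -0.73]
force: [1.1, -0.4, 0.4]
width: 0.0007
gripper_force: 0.0
t: 4.78
eef_pos: [0.6114, 0.2394, 0.0303]
ee_rot: [3.14, -0.0, -0.733]
force: [-6.7, -1.4, 13.2]
width: 0.0005
gripper_force: 6.4
t4.78 pos [0.6114 0.2394 0.0303] rpy [179.9  -0.  -42. ] F [-6.7 -1.4 13.2] rack [-0.0096 -0.0658] q [ 0.67  0.5  -0.25  0.   -0.82  0.17]
```

Block 2 is touched. Block 3 next.

```bash
python3 -m crank '[{"dx":0,"dy":0,"dz":0.025,"twist":0,"grip":-1},{"dx":-0.024,"dy":0.022,"dz":0.025,"twist":0,"grip":-1},{"dx":-0.048,"dy":0.044,"dz":0.025,"twist":0,"grip":-1},{"dx":-0.048,"dy":0.044,"dz":0.025,"twist":0,"grip":-1},{"dx":-0.048,"dy":0.044,"dz":0.015,"twist":0,"grip":-1}]'
python3 -m crank '[{"dx":0,"dy":0,"dz":-0.006,"twist":0,"grip":-1},{"dx":0,"dy":0,"dz":-0.010,"twist":0,"grip":-1},{"dx":0,"dy":0,"dz":-0.013,"twist":0,"grip":-1},{"dx":0,"dy":0,"dz":-0.015,"twist":0,"grip":-1},{"dx":0,"dy":0,"dz":-0.015,"twist":0,"grip":-1}]'
python3 -c "from h import *;s=st()"
```

```text
t: 5.2
eef_pos: [0.5641, 0.2858, 0.046]
ee_rot: [-3.138, -0.001, -0.731]
force: [1.3, -0.3, 1.1]
width: 0.0004
gripper_force: 0.0
t: 5.62
eef_pos: [0.5636, 0.2831, 0.0302]
ee_rot: [3.14, -0.0, -0.733]
force: [-5.9, -3.0, 12.8]
width: 0.0005
gripper_force: 6.7
t5.62 pos [0.5636 0.2831 0.0302] rpy [179.9  -0.  -42. ] F [-5.9 -3.  12.8] rack [-0.0086 -0.001 ] q [ 0.77  0.47 -0.31  0.   -0.79  0.06]
```

```bash
python3 -m crank '[{"dx":0,"dy":0,"dz":0.04,"twist":0,"grip":-1},{"dx":0,"dy":0,"dz":0.08,"twist":-7,"grip":-1},{"dx":0,"dy":0,"dz":0.11,"twist":-14,"grip":-0.545},{"dx":-0.018,"dy":-0.022,"dz":0.11,"twist":-21,"grip":-0.545},{"dx":-0.036,"dy":-0.044,"dz":0.11,"twist":-28,"grip":-0.545}]'
python3 -m crank '[{"dx":-0.018,"dy":-0.022,"dz":0,"twist":-7,"grip":-0.545},{"dx":-0.036,"dy":-0.044,"dz":0,"twist":-14,"grip":-0.545},{"dx":-0.054,"dy":-0.066,"dz":0,"twist":-21,"grip":-0.545},{"dx":-0.065,"dy":-0.0756,"dz":0,"twist":-28,"grip":-0.545},{"dx":-0.065,"dy":-0.0756,"dz":0,"twist":-35,"grip":-0.545}]'
python3 -m crank '[{"dx":0,"dy":0,"dz":0,"twist":-7,"grip":-0.545},{"dx":0,"dy":0,"dz":0,"twist":-14,"grip":-0.545},{"dx":0,"dy":0,"dz":0,"twist":-21,"grip":-0.545},{"dx":0,"dy":0,"dz":0,"twist":-26.6,"grip":-0.545},{"dx":0,"dy":0,"dz":0,"twist":-26.6,"grip":-0.545}]'
python3 - <<'E'
from h import *
s=st();print(s["width"])
a=save("wrist","w2.png")
E
```

```text
t: 6.03
eef_pos: [0.529, 0.2407, 0.1411]
ee_rot: [-3.138, 0.001, -1.228]
force: [-0.6, -0.6, -0.7]
width: 0.0153
gripper_force: 0.0
t: 6.45
eef_pos: [0.4604, 0.1618, 0.1394]
ee_rot: [3.14, -0.001, -1.841]
force: [0.0, 0.7, -0.2]
width: 0.0199
gripper_force: 0.0
t: 6.87
eef_pos: [0.4628, 0.1641, 0.1392]
ee_rot: [3.142, -0.0, -2.302]
force: [-0.9, -0.4, -0.6]
width: 0.02
gripper_force: 0.0
t6.87 pos [0.4628 0.1641 0.1392] rpy [ 180.    -0.  -131.9] F [-0.9 -0.4 -0.6] rack [-0.1645 -0.0046] q [ 0.74  0.13 -0.51 -0.   -0.93 -1.47]
0.019955357162529167
```

View pics/w2.png

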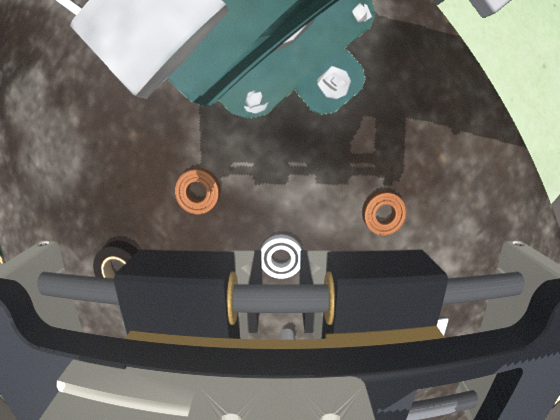

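The wrist view shows the loose bearing at about (281,258), centred between the open fingers. I'll localise it from there.

```bash
python3 - <<'E'
from h import *
from scipy.spatial.transform import Rotation as Ro
c=arm.get_calibration("wrist"); T=np.array(c["tool_from_camera"]); print(np.round(T,3).tolist())
im=cv2.imread("pics/w2.png"); h=cv2.cvtColor(im,cv2.COLOR_BGR2HSV)
m=((h[...,2]>150)&(h[...,1]<50)).astype(np.uint8); m[:225]=0;m[285:]=0;m[:,:255]=0;m[:,310:]=0
ys,xs=np.nonzero(m); (u,v),r=cv2.minEnclosingCircle(np.c_[xs,ys].astype(np.float32)); print(u,v,r)
s=st(); W=Ro.from_euler("xyz",s["ee_rot"]).as_matrix()
def wp(u,v,z):
    a=(u-c["cx"])/c["fx"];b=(v-c["cy"])/c["fy"];t=np.hypot(a,b); d=np.array([a/t*np.sin(t),b/t*np.sin(t),np.cos(t)])
    d=W@T[:3,:3]@d; p=np.array(s["eef_pos"])+W@T[:3,3]; return p+d*(z-p[2])/d[2]
for q in((u,v),(281,258)): print(rk(wp(*q,.012)))
for q in((197,191),(384,213)): print("brown",rk(wp(*q,.012)))
E
```

```text
[[0.0, -0.96, -0.278, 0.076], [1.0, 0.0, 0.001, -0.001], [-0.001, -0.278, 0.96, -0.158], [0.0, 0.0, 0.0, 1.0]]
284.3824768066406 257.4103698730469 25.205154418945312
t6.92 pos [0.4628 0.1642 0.1393] rpy [-180.    -0.  -131.5] F [-0.5 -0.1 -0.2] rack [-0.1644 -0.0045] q [ 0.74  0.13 -0.51  0.   -0.93 -1.47]
[-0.11413022 -0.00089989]
[-0.11351214 -0.0041304 ]
brown [-0.17917143 -0.08111189]
brown [-0.15836872  0.09307524]
```

```bash
python3 -m crank '[{"dx":0.0169,"dy":0.0043,"dz":-0.02,"twist":7,"grip":-0.545},{"dx":0.0169,"dy":0.0043,"dz":-0.04,"twist":14,"grip":-0.545},{"dx":0.0169,"dy":0.0043,"dz":-0.06,"twist":15,"grip":-0.545},{"dx":0.0169,"dy":0.0043,"dz":-0.06,"twist":15,"grip":-0.545},{"dx":0.0169,"dy":0.0043,"dz":-0.06,"twist":15,"grip":-0.545}]'
python3 - <<'E'
from h import *
s=st()
a=save("wrist","w3.png");b=save("scene","s3.png");t=save("top","t3.png")
f=lambda i,y,x:cv2.resize(i[y:y+210,x:x+280],(400,300))
cv2.imwrite("pics/m3.png",np.hstack([f(t,160,180),cv2.resize(a,(400,300))])[:,:,::-1])
E
```

```text
t: 7.33
eef_pos: [0.479, 0.1683, 0.0789]
ee_rot: [3.141, -0.003, -2.034]
force: [-0.4, 0.3, 0.3]
width: 0.0201
gripper_force: 0.0
t7.33 pos [0.479  0.1683 0.0789] rpy [ 179.9   -0.2 -116.5] F [-0.4  0.3  0.3] rack [-0.1506 -0.014 ] q [ 0.73  0.24 -0.54  0.   -0.79 -1.19]
```

View pics/m3.png

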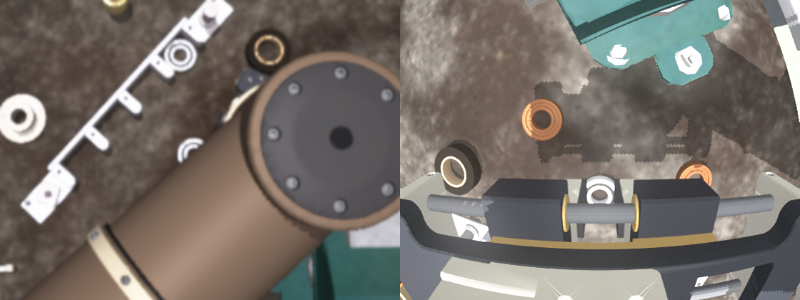

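The top view (left) shows the bearing at about (190,150), still in place, with the arm covering the rest. In the wrist view the bearing sits between the fingers at (600,190) and the vise is clear. I'll go on down.

```bash
python3 -m crank '[{"dx":0,"dy":0,"dz":-0.03,"twist":0,"grip":-0.545},{"dx":0,"dy":0,"dz":-0.055,"twist":0,"grip":-0.545},{"dx":0,"dy":0,"dz":-0.066,"twist":0,"grip":-0.545},{"dx":0,"dy":0,"dz":-0.071,"twist":0,"grip":-0.545},{"dx":0,"dy":0,"dz":-0.073,"twist":0,"grip":-0.545}]'
python3 -c "from h import *;s=st()"
```

```text
t: 7.9
eef_pos: [0.4796, 0.1692, 0.0068]
ee_rot: [-3.141, 0.0, -2.034]
force: [0.4, 0.4, -0.4]
width: 0.0198
gripper_force: 0.0
t7.90 pos [0.4796 0.1692 0.0068] rpy [-180.     0.  -116.6] F [ 0.4  0.4 -0.4] rack [-0.1495 -0.0138] q [ 0.73  0.35 -0.61  0.   -0.61 -1.19]
```

```bash
python3 -m crank '[{"dx":0.0022,"dy":0.0041,"dz":0,"twist":0,"grip":-0.545},{"dx":0.0044,"dy":0.0081,"dz":0,"twist":0,"grip":-0.545},{"dx":0.0054,"dy":0.0138,"dz":0,"twist":0,"grip":-0.545},{"dx":0.0064,"dy":0.0195,"dz":0,"twist":0,"grip":-0.545},{"dx":0.0073,"dy":0.0251,"dz":0,"twist":0,"grip":-0.545}]'
python3 - <<'E'
from h import *
s=st()
a=save("wrist","w4.png");t=save("top","t4.png")
f=lambda i,y,x:cv2.resize(i[y:y+210,x:x+280],(400,300))
cv2.imwrite("pics/m4.png",np.hstack([f(t,160,180),cv2.resize(a[120:330,140:420],(400,300))])[:,:,::-1])
E
```

```text
t: 8.32
eef_pos: [0.4871, 0.195, 0.0072]
ee_rot: [-3.141, 0.001, -2.035]
force: [-0.3, -0.4, 1.2]
width: 0.0199
gripper_force: 0.6
t8.32 pos [0.4871 0.195  0.0072] rpy [-180.     0.  -116.6] F [-0.3 -0.4  1.2] rack [-0.1252 -0.0023] q [ 0.76  0.37 -0.58  0.   -0.63 -1.22]
```

View pics/m4.png

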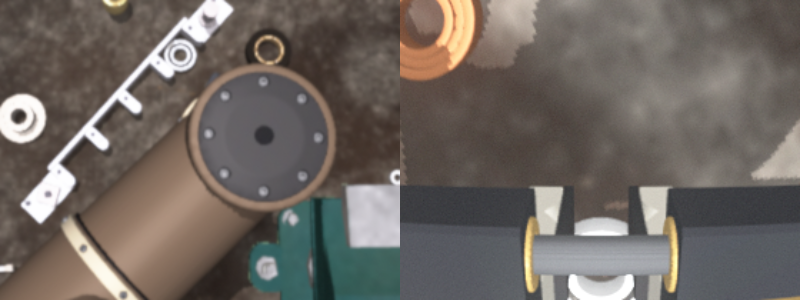

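The bearing is centred in the fork, at about (600,270) in the wrist crop. I'll carry on with the push.

```bash
python3 -m crank '[{"dx":0.0008,"dy":0.005,"dz":0,"twist":0,"grip":-0.545},{"dx":0.0017,"dy":0.01,"dz":0,"twist":0,"grip":-0.545},{"dx":0.0025,"dy":0.015,"dz":0,"twist":0,"grip":-0.545},{"dx":0.0034,"dy":0.02,"dz":0,"twist":0,"grip":-0.545},{"dx":0.0042,"dy":0.025,"dz":0,"twist":0,"grip":-0.545}]'
python3 -m crank '[{"dx":0.0008,"dy":0.005,"dz":0,"twist":0,"grip":-0.545},{"dx":0.0017,"dy":0.01,"dz":0,"twist":0,"grip":-0.545},{"dx":0.0025,"dy":0.015,"dz":0,"twist":0,"grip":-0.545},{"dx":0.0034,"dy":0.02,"dz":0,"twist":0,"grip":-0.545},{"dx":0.0042,"dy":0.025,"dz":0,"twist":0,"grip":-0.545}]'
python3 - <<'E'
from h import *
s=st()
a=save("wrist","w5.png");t=save("top","t5.png");b=save("scene","s5.png")
f=lambda i,y,x:cv2.resize(i[y:y+210,x:x+280],(400,300))
cv2.imwrite("pics/m5.png",np.hstack([cv2.resize(b[180:285,170:310],(400,300)),cv2.resize(a[120:330,140:420],(400,300))])[:,:,::-1])
E
```

```text
t: 8.83
eef_pos: [0.4909, 0.2196, 0.0065]
ee_rot: [3.142, -0.0, -2.035]
force: [-0.5, -0.6, 0.1]
width: 0.02
gripper_force: 0.5
t: 9.25
eef_pos: [0.4952, 0.2447, 0.0066]
ee_rot: [-3.142, -0.0, -2.035]
force: [-0.2, -1.5, 0.6]
width: 0.02
gripper_force: 0.5
t9.25 pos [0.4952 0.2447 0.0066] rpy [-180.    -0.  -116.6] F [-0.2 -1.5  0.6] rack [-0.0827  0.0246] q [ 0.81  0.4  -0.51  0.   -0.65 -1.28]
```

View pics/m5.png

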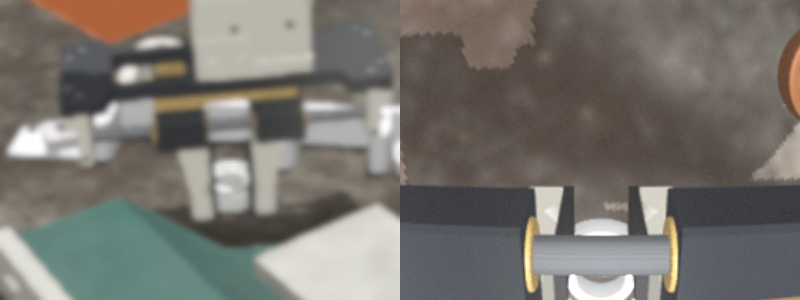

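The bearing is still nestled between the fingertips, at scene crop (232,185) and wrist crop (600,270). I'll square the fork up and then push straight in.

```bash
python3 -m crank '[{"dx":-0.0019,"dy":0.0016,"dz":0,"twist":-5,"grip":-0.545},{"dx":-0.0041,"dy":0.0028,"dz":0,"twist":-10,"grip":-0.545},{"dx":-0.0064,"dy":0.0039,"dz":0,"twist":-15,"grip":-0.545},{"dx":-0.0064,"dy":0.0039,"dz":0,"twist":-15,"grip":-0.545},{"dx":-0.0047,"dy":0.0058,"dz":0,"twist":-15,"grip":-0.545}]'
python3 -m crank '[{"dx":0.0033,"dy":0.0037,"dz":0,"twist":0,"grip":-0.545},{"dx":0.0066,"dy":0.0074,"dz":0,"twist":0,"grip":-0.545},{"dx":0.0099,"dy":0.0111,"dz":0,"twist":0,"grip":-0.545},{"dx":0.0132,"dy":0.0148,"dz":0,"twist":0,"grip":-0.545},{"dx":0.0132,"dy":0.0148,"dz":0,"twist":0,"grip":-0.545}]'
python3 - <<'E'
from h import *
s=st()
a=save("wrist","w6.png")
E
```

```text
t: 9.82
eef_pos: [0.4901, 0.2496, 0.0066]
ee_rot: [3.141, -0.0, -2.294]
force: [0.3, -0.7, 0.1]
width: 0.0199
gripper_force: 0.3
t: 10.23
eef_pos: [0.5046, 0.2657, 0.0065]
ee_rot: [-3.141, 0.001, -2.296]
force: [0.7, -0.7, -0.4]
width: 0.0199
gripper_force: 0.0
t10.23 pos [0.5046 0.2657 0.0065] rpy [-180.     0.  -131.5] F [ 0.7 -0.7 -0.4] rack [-0.0607  0.0316] q [ 0.83  0.42 -0.47  0.   -0.67 -1.55]
```

```bash
python3 -m crank '[{"dx":0.0025,"dy":0.0032,"dz":0,"twist":0,"grip":-0.545},{"dx":0.0053,"dy":0.0063,"dz":0,"twist":0,"grip":-0.545},{"dx":0.008,"dy":0.0093,"dz":0,"twist":0,"grip":-0.545},{"dx":0.0106,"dy":0.0123,"dz":0,"twist":0,"grip":-0.545},{"dx":0.0128,"dy":0.0147,"dz":0,"twist":0,"grip":-0.545}]'
python3 - <<'E'
from h import *
s=st()
E
```

```text
t: 10.7
eef_pos: [0.5167, 0.2799, 0.0066]
ee_rot: [-3.142, 0.0, -2.296]
force: [-0.2, -0.1, -0.7]
width: 0.0202
gripper_force: 0.2
t10.70 pos [0.5167 0.2799 0.0066] rpy [-180.     0.  -131.6] F [-0.2 -0.1 -0.7] rack [-0.0421  0.0319] q [ 0.83  0.45 -0.43  0.   -0.69 -1.55]
```

Now in 1 mm steps until it meets the back plate.

```bash
python3 -m crank '[{"dx":0.0007,"dy":0.0007,"dz":0,"twist":0,"grip":-0.545},{"dx":0.0013,"dy":0.0015,"dz":0,"twist":0,"grip":-0.545},{"dx":0.002,"dy":0.0022,"dz":0,"twist":0,"grip":-0.545},{"dx":0.002,"dy":0.0022,"dz":0,"twist":0,"grip":-0.545},{"dx":0.002,"dy":0.0022,"dz":0,"twist":0,"grip":-0.545}]'
python3 -c "from h import *;s=st()"
```

```text
t: 11.12
eef_pos: [0.5184, 0.2816, 0.0066]
ee_rot: [3.142, 0.0, -2.297]
force: [0.3, 0.2, 0.4]
width: 0.0199
gripper_force: 0.1
t11.12 pos [0.5184 0.2816 0.0066] rpy [ 180.     0.  -131.6] F [0.3 0.2 0.4] rack [-0.0397  0.0318] q [ 0.83  0.45 -0.43 -0.   -0.69 -1.55]
```

```bash
python3 -m crank '[{"dx":0.0007,"dy":0.0007,"dz":0,"twist":0,"grip":-0.545},{"dx":0.0013,"dy":0.0015,"dz":0,"twist":0,"grip":-0.545},{"dx":0.0013,"dy":0.0015,"dz":0,"twist":0,"grip":-0.545},{"dx":0.0013,"dy":0.0015,"dz":0,"twist":0,"grip":-0.545},{"dx":0.0013,"dy":0.0015,"dz":0,"twist":0,"grip":-0.545}]'
python3 -m crank '[{"dx":0.0007,"dy":0.0007,"dz":0,"twist":0,"grip":-0.545},{"dx":0.0007,"dy":0.0007,"dz":0,"twist":0,"grip":-0.545},{"dx":0.0007,"dy":0.0007,"dz":0,"twist":0,"grip":-0.545},{"dx":0.0007,"dy":0.0007,"dz":0,"twist":0,"grip":-0.545},{"dx":0.0007,"dy":0.0007,"dz":0,"twist":0,"grip":-0.545}]'
python3 -c "from h import *;s=st()"
```

```text
t: 11.53
eef_pos: [0.5198, 0.2832, 0.0066]
ee_rot: [3.142, 0.0, -2.297]
force: [0.4, 0.5, 0.2]
width: 0.0197
gripper_force: 0.0
t: 11.95
eef_pos: [0.5204, 0.2838, 0.0066]
ee_rot: [3.142, 0.0, -2.297]
force: [0.7, -0.5, -0.4]
width: 0.0201
gripper_force: 0.1
t11.95 pos [0.5204 0.2838 0.0066] rpy [ 180.     0.  -131.6] F [ 0.7 -0.5 -0.4] rack [-0.0367  0.0318] q [ 0.83  0.45 -0.42 -0.   -0.7  -1.55]
```

```bash
python3 - <<'E'
from h import *
s=st()
a=save("wrist","w7.png");b=save("scene","s7.png")
cv2.imwrite("pics/m7.png",np.hstack([cv2.resize(b[180:285,170:310],(400,300),interpolation=cv2.INTER_CUBIC),cv2.resize(a[200:305,210:350],(400,300),interpolation=cv2.INTER_CUBIC)])[:,:,::-1])
E
```

```text
t11.95 pos [0.5204 0.2838 0.0066] rpy [ 180.     0.  -131.6] F [ 0.7 -0.5 -0.4] rack [-0.0367  0.0318] q [ 0.83  0.45 -0.42 -0.   -0.7  -1.55]
```

View pics/m7.png

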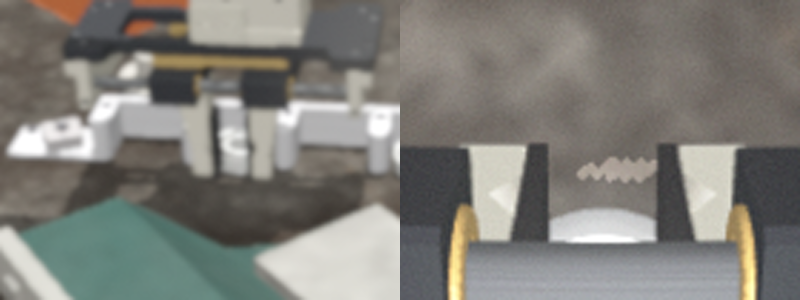

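The scene crop shows the bearing at (233,140) inside the gap, between and ahead of the fingertips. The wrist crop shows its rear edge at (600,208).

```bash
python3 - <<'E'
from h import *
from scipy.spatial.transform import Rotation as Ro
c=arm.get_calibration("wrist"); T=np.array(c["tool_from_camera"])
s=arm.get_state(); W=Ro.from_euler("xyz",s["ee_rot"]).as_matrix()
a=(280-c["cx"])/c["fx"];b=(273-c["cy"])/c["fy"];t=np.hypot(a,b); d=np.array([a/t*np.sin(t),b/t*np.sin(t),np.cos(t)])
d=W@T[:3,:3]@d; p=np.array(s["eef_pos"])+W@T[:3,3]
e=p+d*(.012-p[2])/d[2]; print("rear edge",rk(e),"centre x",rk(e)[0]+.021)
E
```

```text
rear edge [-0.03613686  0.03115341] centre x -0.015136864003613932
```

About 4 mm short, so I'll keep going gently.

```bash
python3 -m crank '[{"dx":0.0007,"dy":0.0007,"dz":0,"twist":0,"grip":-0.545},{"dx":0.0013,"dy":0.0015,"dz":0,"twist":0,"grip":-0.545},{"dx":0.002,"dy":0.0022,"dz":0,"twist":0,"grip":-0.545},{"dx":0.002,"dy":0.0022,"dz":0,"twist":0,"grip":-0.545},{"dx":0.002,"dy":0.0022,"dz":0,"twist":0,"grip":-0.545}]'
python3 -c "from h import *;s=st()"
python3 -m crank '[{"dx":0.0007,"dy":0.0007,"dz":0,"twist":0,"grip":-0.545},{"dx":0.0007,"dy":0.0007,"dz":0,"twist":0,"grip":-0.545},{"dx":0.0007,"dy":0.0007,"dz":0,"twist":0,"grip":-0.545},{"dx":0.0007,"dy":0.0007,"dz":0,"twist":0,"grip":-0.545},{"dx":0.0007,"dy":0.0007,"dz":0,"twist":0,"grip":-0.545}]'
python3 -c "from h import *;s=st()"
```

```text
t: 12.47
eef_pos: [0.5213, 0.2847, 0.0062]
ee_rot: [3.141, -0.003, -2.297]
force: [-3.6, -3.4, 3.0]
width: 0.0202
gripper_force: 2.8
t12.47 pos [0.5213 0.2847 0.0062] rpy [ 180.    -0.2 -131.6] F [-3.6 -3.4  3. ] rack [-0.0354  0.0317] q [ 0.83  0.46 -0.42 -0.   -0.7  -1.55]
t: 12.88
eef_pos: [0.5214, 0.2848, 0.0061]
ee_rot: [3.141, -0.005, -2.297]
force: [-5.5, -5.4, 4.0]
width: 0.02
gripper_force: 3.8
t12.88 pos [0.5214 0.2848 0.0061] rpy [ 180.    -0.3 -131.6] F [-5.5 -5.4  4. ] rack [-0.0353  0.0316] q [ 0.83  0.46 -0.41 -0.   -0.7  -1.55]
```

It has stopped, but this could be the fingers on the block noses rather than the bearing on the plate. I'll back off, look, and finish with closed fingers.

```bash
python3 -m crank '[{"dx":-0.006,"dy":-0.007,"dz":0,"twist":0,"grip":-0.545},{"dx":-0.013,"dy":-0.015,"dz":0,"twist":0,"grip":-0.545},{"dx":-0.02,"dy":-0.0225,"dz":0,"twist":0,"grip":-1},{"dx":-0.0265,"dy":-0.03,"dz":0,"twist":0,"grip":-1},{"dx":-0.0265,"dy":-0.03,"dz":0,"twist":0,"grip":-1}]'
python3 - <<'E'
from h import *
s=st();print(s["width"])
b=save("scene","s8.png");a=save("top","t8.png");
cv2.imwrite("pics/m8.png",np.hstack([cv2.resize(b[180:285,170:310],(400,300),interpolation=cv2.INTER_CUBIC),cv2.resize(a[180:285,200:340],(400,300),interpolation=cv2.INTER_CUBIC)])[:,:,::-1])
E
```

```text
t: 13.3
eef_pos: [0.4949, 0.2549, 0.0066]
ee_rot: [3.141, -0.001, -2.297]
force: [-1.0, 0.2, 0.5]
width: 0.0053
gripper_force: 0.0
t13.30 pos [0.4949 0.2549 0.0066] rpy [ 180.    -0.  -131.6] F [-1.   0.2  0.5] rack [-0.0753  0.0317] q [ 0.83  0.41 -0.5  -0.   -0.66 -1.55]
0.005335641542816168
```

View pics/m8.png

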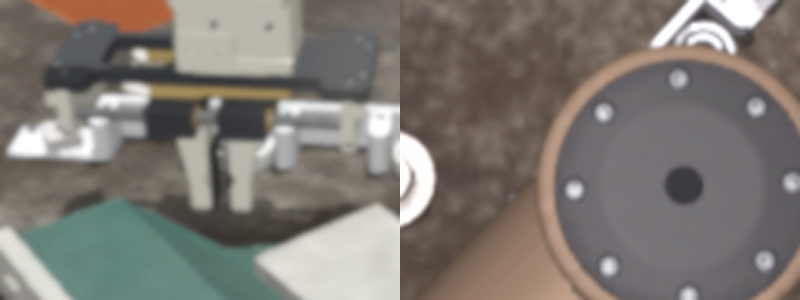

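The view is blocked by the arm, so I'll do the closed-finger push and use contact force to tell.

```bash
python3 -m crank '[{"dx":0,"dy":0,"dz":0,"twist":0,"grip":-1},{"dx":0.004,"dy":0.0045,"dz":0,"twist":0,"grip":-1},{"dx":0.008,"dy":0.009,"dz":0,"twist":0,"grip":-1},{"dx":0.012,"dy":0.0135,"dz":0,"twist":0,"grip":-1},{"dx":0.0146,"dy":0.0165,"dz":0,"twist":0,"grip":-1}]'
python3 -m crank '[{"dx":0.0013,"dy":0.0015,"dz":0,"twist":0,"grip":-1},{"dx":0.0026,"dy":0.003,"dz":0,"twist":0,"grip":-1},{"dx":0.0039,"dy":0.0045,"dz":0,"twist":0,"grip":-1},{"dx":0.0046,"dy":0.0052,"dz":0,"twist":0,"grip":-1},{"dx":0.0046,"dy":0.0052,"dz":0,"twist":0,"grip":-1}]'
python3 -c "from h import *;s=st()"
```

```text
t: 13.82
eef_pos: [0.5121, 0.2743, 0.0065]
ee_rot: [-3.141, 0.0, -2.296]
force: [0.7, -0.5, -0.4]
width: 0.0008
gripper_force: 0.0
t: 14.23
eef_pos: [0.5158, 0.2785, 0.0065]
ee_rot: [3.142, -0.0, -2.297]
force: [0.0, 0.2, -0.3]
width: 0.0007
gripper_force: 0.0
t14.23 pos [0.5158 0.2785 0.0065] rpy [ 180.    -0.  -131.6] F [ 0.   0.2 -0.3] rack [-0.0437  0.0316] q [ 0.83  0.44 -0.44 -0.   -0.69 -1.55]
```

```bash
python3 -m crank '[{"dx":0.0007,"dy":0.0007,"dz":0,"twist":0,"grip":-1},{"dx":0.0013,"dy":0.0015,"dz":0,"twist":0,"grip":-1},{"dx":0.002,"dy":0.0022,"dz":0,"twist":0,"grip":-1},{"dx":0.002,"dy":0.0022,"dz":0,"twist":0,"grip":-1},{"dx":0.002,"dy":0.0022,"dz":0,"twist":0,"grip":-1}]'
python3 -m crank '[{"dx":0.0007,"dy":0.0007,"dz":0,"twist":0,"grip":-1},{"dx":0.0013,"dy":0.0015,"dz":0,"twist":0,"grip":-1},{"dx":0.0013,"dy":0.0015,"dz":0,"twist":0,"grip":-1},{"dx":0.0013,"dy":0.0015,"dz":0,"twist":0,"grip":-1},{"dx":0.0013,"dy":0.0015,"dz":0,"twist":0,"grip":-1}]'
python3 -c "from h import *;s=st()"
```

```text
t: 14.65
eef_pos: [0.5178, 0.2807, 0.0066]
ee_rot: [3.142, 0.0, -2.296]
force: [-0.5, -0.4, 0.2]
width: 0.0004
gripper_force: 0.0
t: 15.07
eef_pos: [0.5188, 0.2818, 0.0064]
ee_rot: [3.142, -0.001, -2.297]
force: [-1.1, -1.7, -0.1]
width: 0.0006
gripper_force: 0.8
t15.07 pos [0.5188 0.2818 0.0064] rpy [ 180.    -0.  -131.6] F [-1.1 -1.7 -0.1] rack [-0.0392  0.0316] q [ 0.83  0.45 -0.43 -0.   -0.7  -1.55]
```

```bash
python3 -m crank '[{"dx":0.0007,"dy":0.0007,"dz":0,"twist":0,"grip":-1},{"dx":0.0007,"dy":0.0007,"dz":0,"twist":0,"grip":-1},{"dx":0.0007,"dy":0.0007,"dz":0,"twist":0,"grip":-1},{"dx":0.0007,"dy":0.0007,"dz":0,"twist":0,"grip":-1},{"dx":0.0007,"dy":0.0007,"dz":0,"twist":0,"grip":-1}]'
python3 -c "from h import *;s=st()"
python3 -m crank '[{"dx":0.0007,"dy":0.0007,"dz":0,"twist":0,"grip":-1},{"dx":0.0007,"dy":0.0007,"dz":0,"twist":0,"grip":-1},{"dx":0.0007,"dy":0.0007,"dz":0,"twist":0,"grip":-1},{"dx":0.0007,"dy":0.0007,"dz":0,"twist":0,"grip":-1},{"dx":0.0007,"dy":0.0007,"dz":0,"twist":0,"grip":-1}]'
python3 -c "from h import *;s=st()"
```

```text
t: 15.48
eef_pos: [0.5191, 0.2821, 0.0063]
ee_rot: [3.141, -0.002, -2.297]
force: [-4.1, -4.2, 2.5]
width: 0.0003
gripper_force: 2.8
t15.48 pos [0.5191 0.2821 0.0063] rpy [ 1.800e+02 -1.000e-01 -1.316e+02] F [-4.1 -4.2  2.5] rack [-0.0389  0.0316] q [ 0.83  0.45 -0.42 -0.   -0.7  -1.55]
t: 15.9
eef_pos: [0.5192, 0.2822, 0.0062]
ee_rot: [3.141, -0.003, -2.297]
force: [-6.0, -4.3, 3.6]
width: 0.0004
gripper_force: 3.9
t15.90 pos [0.5192 0.2822 0.0062] rpy [ 180.    -0.2 -131.6] F [-6.  -4.3  3.6] rack [-0.0387  0.0315] q [ 0.83  0.45 -0.42 -0.   -0.7  -1.55]
```

There is a firm stop 3.5 mm before where the fork stopped, so it can't be the noses: the bearing is against the plate. Retreat: back off, then up and away so the top camera can see.

```bash
python3 -m crank '[{"dx":-0.006,"dy":-0.007,"dz":0,"twist":0,"grip":-1},{"dx":-0.013,"dy":-0.015,"dz":0,"twist":0,"grip":-1},{"dx":-0.02,"dy":-0.0225,"dz":0,"twist":0,"grip":-1},{"dx":-0.02,"dy":-0.0225,"dz":0.03,"twist":0,"grip":-1},{"dx":-0.02,"dy":-0.0225,"dz":0.07,"twist":0,"grip":-1}]'
python3 -m crank '[{"dx":0,"dy":0,"dz":0.04,"twist":0,"grip":-1},{"dx":0,"dy":0,"dz":0.08,"twist":0,"grip":-1},{"dx":0,"dy":0,"dz":0.12,"twist":0,"grip":-1},{"dx":0,"dy":0,"dz":0.16,"twist":0,"grip":-1},{"dx":0,"dy":0,"dz":0.2,"twist":0,"grip":-1}]'
python3 -m crank '[{"dx":0,"dy":-0.04,"dz":0,"twist":0,"grip":-1},{"dx":0,"dy":-0.08,"dz":0,"twist":0,"grip":-1},{"dx":0,"dy":-0.12,"dz":0,"twist":0,"grip":-1},{"dx":0,"dy":-0.16,"dz":0,"twist":0,"grip":-1},{"dx":0,"dy":-0.2,"dz":0,"twist":0,"grip":-1}]'
python3 -m crank '[{"dx":0,"dy":-0.04,"dz":0,"twist":0,"grip":-1},{"dx":0,"dy":-0.08,"dz":0,"twist":0,"grip":-1},{"dx":0,"dy":-0.12,"dz":0,"twist":0,"grip":-1},{"dx":0,"dy":-0.16,"dz":0,"twist":0,"grip":-1},{"dx":0,"dy":-0.16,"dz":0,"twist":0,"grip":-1}]'
python3 - <<'E'
from h import *
s=st()
a=save("top","t9.png")
cv2.imwrite("pics/c9.png",cv2.resize(a[145:325,185:385],None,fx=3.3,fy=3.3,interpolation=cv2.INTER_CUBIC)[:,:,::-1])
E
```

```text
t: 16.32
eef_pos: [0.4979, 0.2586, 0.0744]
ee_rot: [3.141, -0.006, -2.297]
force: [0.2, 0.5, 0.1]
width: 0.0
gripper_force: 0.0
t: 16.73
eef_pos: [0.4999, 0.2605, 0.2791]
ee_rot: [3.142, 0.002, -2.296]
force: [2.2, 1.0, -0.6]
width: 0.0006
gripper_force: 0.0
t: 17.15
eef_pos: [0.4997, 0.0593, 0.2769]
ee_rot: [-3.141, 0.002, -2.296]
force: [0.8, -0.4, -0.2]
width: 0.0003
gripper_force: 0.0
t: 17.57
eef_pos: [0.4993, -0.1043, 0.2767]
ee_rot: [-3.14, 0.0, -2.301]
force: [0.8, 1.0, 0.7]
width: 0.0009
gripper_force: 0.0
t17.57 pos [ 0.4993 -0.1043  0.2767] rpy [-179.9    0.  -131.8] F [0.8 1.  0.7] rack [-0.341 -0.21 ] q [ 0.18  0.05 -0.27  0.   -1.25 -0.91]
```

View pics/c9.png

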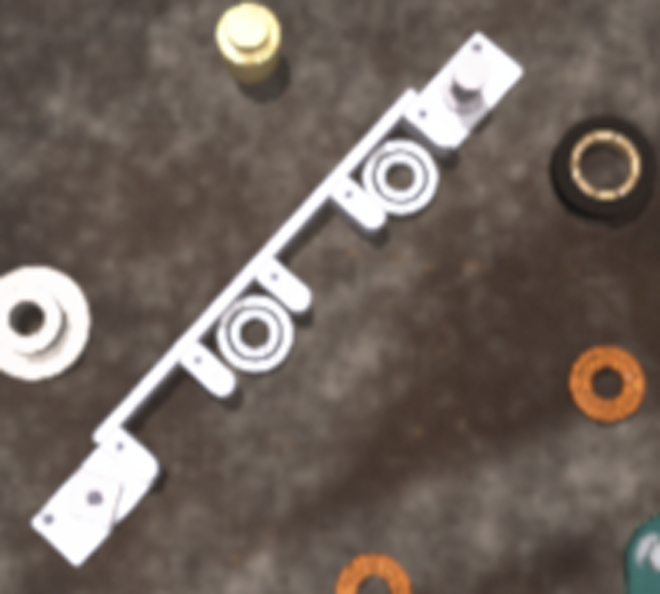

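The bearing lies in the third gap from the post, centre about (255,334), at least as deep as the stored one. The blank, flange, tape roll and brown rings are where they were, and the arm is clear.

```bash
python3 - <<'E'
from h import *
print(rk(pt("top",185+255.5/3.3-.5,145+334.5/3.3-.5,.012)))
print(arm.job_done())
E
```

```text
[-0.00921462  0.03092708]
the job is handed in; nothing more can be done
None
```

The job is done and handed in: I touched the first three blocks from the post in order, then pushed the bearing home against the back plate in the third gap (rack y ≈ +31 mm); the blank, flange and tape roll show no movement, and the arm finished clear at about 17.6 s.

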